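# Lay the embossing rollers in their V cradles to dry

## Robot

A 7-joint arm with a two-finger parallel gripper is mounted at the origin on a cart in front of the work surface, level with it; the furniture and walls round the work are solid. World frame = base frame: x ahead of the robot, y to its left, z up, the work surface at z = 0. Lengths are in m, angles in degrees, forces in N, time in s.
With the tool pointing down it reaches from about 0.425 to 0.875 m from the base axis. Payload 4.7 kg.
Tool frame: the origin (TCP) lies between the finger pads; the fingertips stand 8 mm ahead of it and the grasp point (between the pads) lies 11 mm behind it (env.tip_extent is the distance from the TCP to the fingertips, in m); z points along the fingers, y is the line along which they close (so a half turn about z gives the same grasp; the last joint's range is limited). The gripper opens to 87 mm and grips with 3 to 60 N. Pads are 19 mm wide; open, the fingers measure 117 mm over their backs; the gripper's body (75 mm by 190 mm) begins 51 mm behind the grasp point.
Start: joints at [-71.328, 18.392, -4.016, 83.108, 1.295, 78.541, -3.26], TCP at [0.199, 0.619, 0.231] pointing down, gripper open.
Joint ranges: [-163.93, 163.93], [-17.29, 119.83], [-79.2, 71.16], [3.27, 140.29], [-89.18, 269.18], [5.43, 117.66], [-154.24, 154.24]. Speed limits (degrees/s): [147.25, 147.25, 180, 180, 180, 180, 180].

## Interface

Orientations are given as [roll, pitch, yaw] about the fixed x, y, z axes, in that order (R = Rz(yaw) Ry(pitch) Rx(roll)).
In Python, from cell import sensors, vision, workorder, env gives the robot as it stands.
- The arm moves only by the tool drive_tool, never from a script. Its argument "moves" is a list of rows, each an object of numbers: "x", "y", "z": the shift along the tool's x, y, z in mm; "rx", "ry", "rz": the turn, a rotation vector about the tool's x, y, z in rad; "fingers": the closure, from -1 (fully open) to 1 (shut). In form: [{"x": .., "y": .., "z": .., "rx": .., "ry": .., "rz": .., "fingers": ..}, ...]. A call has 1 to 20 rows; each row is the pose to reach, as a shift and turn from the pose commanded when the call began, along the tool's axes at that moment; what a row does not reach only later rows make up. A row lasts 1/8 s, in which the tool goes at most 62.5 mm and 10.7 degrees, less where a joint would pass 70% of its speed; a pose out of reach is approached as far as the arm can. A call with a gripper value outside its range is refused whole. The fingers move at their own pace and stop on an object; "force" is the grip in N (left out, the last holds). Time passes only in rows, so rows that repeat a pose let the fingers close. It gives the time, the measured TCP pose, the force, the opening and the grip force at its end, in the units of the state.
- sensors.get_obs(): the state, without advancing time (a new reading comes with each control period).
- vision.read_camera(name): name is "side" or "top"; returns a dict with "image" (384x512x3 uint8, red, green, blue), "fx", "fy", "cx", "cy" (pixels), "k1" (the pictures are not rectified: a ray, as slopes to the right and down, at radius r is drawn at 1 + k1 r^2 times it, then the intrinsics apply), "R" (3x3) and "t" (3): a world point X has camera coordinates R X + t. Camera axes: x right, y down, z forward; pixel columns grow to the right and rows downward; lengths in m; the calibration is good to about 2 mm. A picture is of the moment at which its call begins. There is no depth.
- workorder.sign_off(): hands the job in; it is judged then, once.
The state is a dict: "time_s": time; "qpos": joint angles; "joint_velocities": joint speeds; "effort": joint torques, N m; "tool_pos": TCP position; "tool_rot": TCP orientation; "force": force on the tool from outside, world axes, zero at the start; "wrist_torque": the same for the moment, N m; "grip_width": finger opening in m; "grasp_force": force on a finger pad.
Only numpy, scipy, OpenCV 4.12 (cv2) and the standard library are available. Lean on these libraries where they do the work, as an engineer would, in place of code of your own. Each camera call takes 0.05 s, during which the arm holds its last target. There are 200 camera calls.

## Task

The two washed soap-embossing rollers lean in the slanted stand. Lay each one level in the V cradle whose colour matches its end caps, with the steel spindle on both sides of the barrel cradled in the V notches and the barrel between the brackets, so that it cannot roll. Set each down gently rather than dropping it, leave both lying still, and do not disturb the things around them.

Things in the scene. Friction and masses are not known exactly. Their poses are not given: they have to be found in the camera images.
- roller_blue: loose roller, about 0.25 kg, 184 mm long; origin at its centre, x along its axis (ends alike). Ribbed wooden barrel 40 mm dia (x -50 to +50), then on each side a steel spindle 18 mm dia, 34 mm long, and a blue end cap 26 mm dia, 8 mm thick. Starts leaning in the stand, axis sloping 30 degrees, +x end high, its low cap against the toe board; grip across the middle of the barrel
- roller_yellow: loose roller, about 0.25 kg, 184 mm long; origin at its centre, x along its axis (ends alike). Ribbed wooden barrel 40 mm dia (x -50 to +50), then on each side a steel spindle 18 mm dia, 34 mm long, and a yellow end cap 26 mm dia, 8 mm thick. Starts leaning in the stand, axis sloping 30 degrees, +x end high, its low cap against the toe board; grip across the middle of the barrel
- cradle_blue: blue-painted V cradle, fixed on a grey drip tray. Origin under its middle. Base 156 x 46 x 6 mm; two upright brackets at x = +-68 mm, 14 mm thick, each with an open 90 degree V notch about 37 mm wide at the mouth, tops 76 mm above the bench; x runs along the grooves. The two cradles stand side by side, about 90 mm apart
- cradle_yellow: yellow-painted V cradle, fixed on a grey drip tray. Origin under its middle. Base 156 x 46 x 6 mm; two upright brackets at x = +-68 mm, 14 mm thick, each with an open 90 degree V notch about 37 mm wide at the mouth, tops 76 mm above the bench; x runs along the grooves. The two cradles stand side by side, about 90 mm apart
- cradle_blue_seat (a point): centre of the blue roller when seated in the blue cradle: 70 mm above the bench, midway between the brackets; x along the grooves (the lying roller's axis), z up. Spindles rest in the notches, barrel in the 122 mm gap between the brackets, caps outside; 60 mm free below this point
- cradle_yellow_seat (a point): centre of the yellow roller when seated in the yellow cradle: 70 mm above the bench, midway between the brackets; x along the grooves (the lying roller's axis), z up. Spindles rest in the notches, barrel in the 122 mm gap between the brackets, caps outside; 60 mm free below this point
- stand: slanted stand, fixed, wooden base 170 x 144 mm, steel V brackets. Origin under its base middle; x points from the low end of the rollers (toe board, near the robot) to the high end (away). Rollers lie side by side, at y = +-42 mm, centres 105 mm above the bench; barrels are free at the sides and beneath, brackets hold only the spindles. Lift square to the axis or straight up
- dropper_a: bystander: amber dropper bottle, 33 mm wide, 102 mm tall, loose; origin under its centre; leave alone
- tape_roll: bystander: roll of masking tape lying flat, 100 mm across, 25 mm tall, loose; origin under its centre; leave alone
- wood_stamp0: bystander: turned wooden hand stamp, 35 mm wide, 64 mm tall, loose; origin under its centre; leave alone
- soap_d: bystander: black soap bar, 55 x 80 x 28 mm, loose; origin under its centre; leave alone
Mind the look-alikes: they are no part of the job. Leave any orange look-alike of the roller_yellow alone.

How it is judged:
By the outcome, as a careful person would: the job done as asked, in the order asked, and still so for the second after the job is handed in, with the robot touching nothing.
It also fails if it takes over 56 s, if anything falls off the work surface, if the arm or the gripper's body presses on something with over 40 N, if the wrist force passes 120 N, or if a joint passes its speed limit or range.

## Working session

There is one attempt and no reset: what is moved stays moved. The work goes in short steps, Python scripts to look and compute and a tool call to move; the robot and the scene stay as the last step left them, time stands still between calls to the robot, and variables do not carry over. Pictures are saved under pics/ and viewed, at most 10 in all, crops included, and the job is handed in when it is done.

Besides the shell and the picture viewer there is one more tool, called after ">>>" as a command line: name --argument value ..., lists and objects as JSON in quotes. drive_tool: Moves the arm, as the interface text tells. Its arguments: {"type":"object","properties":{"moves":{"type":"array"},"force":{"type":"number"}},"required":["moves"]}

```bash
mkdir -p pics; ls
python3 - <<'E'
from cell import sensors, vision, workorder, env
import cv2
for n in("top","side"):
    c=vision.read_camera(n); cv2.imwrite(f"pics/{n}0.png",cv2.resize(c["image"][:,:,::-1],(800,600),interpolation=cv2.INTER_CUBIC)); cv2.imwrite(f"{n}_raw.png",c["image"][:,:,::-1])
    print({k:v for k,v in c.items() if k!="image"})
print(sensors.get_obs(), env.tip_extent)
E
```

```text
pics
{'fx': 407.6376519156128, 'fy': 407.6376519156128, 'cx': 258.36325624112686, 'cy': 190.48253928225853, 'k1': -0.04921625741864671, 'R': array([[ 4.07068574e-01, -9.13397296e-01,  7.45843606e-04],
       [-8.56520268e-01, -3.82003903e-01, -3.47053381e-01],
       [ 3.17282535e-01,  1.40635695e-01, -9.37845080e-01]]), 't': array([-0.42969056,  0.46710351,  1.27863558])}
{'fx': 432.08719840501266, 'fy': 432.08719840501266, 'cx': 253.54292331871588, 'cy': 194.3620346950781, 'k1': 0.019422611473548654, 'R': array([[ 0.20015117, -0.97968522,  0.01250521],
       [-0.47948019, -0.1090732 , -0.87074783],
       [ 0.85442276,  0.1682852 , -0.49157078]]), 't': array([-0.34169268,  0.33812385,  1.2223651 ])}
{'time_s': 0.1, 'qpos': array([-71.32738596,  18.43316123,  -4.01581672,  83.16634488,
         1.29520844,  78.53997775,  -3.260081  ]), 'joint_velocities': array([ 0.01127462, -0.22504684, -0.09382067, -0.12202029, -0.01096076,
        0.0416474 ,  0.06100009]), 'effort': array([-1.72221467e-04, -4.92571449e+01, -4.06008130e-01, -3.13396990e+01,
       -6.41762861e-02,  3.94692470e-02,  8.07478978e-05]), 'tool_pos': array([0.1993032 , 0.61820433, 0.22960335]), 'tool_rot': array([-1.79905757e+02,  5.46665694e-03,  1.62137181e+02]), 'force': array([ 0.76131316, -0.3495069 , -1.28048229]), 'wrist_torque': array([-0.01312312,  0.01364162, -0.03585427]), 'grasp_force': 0.0, 'grip_width': 0.08672663282642261} 0.008
```

View pics/top0.png

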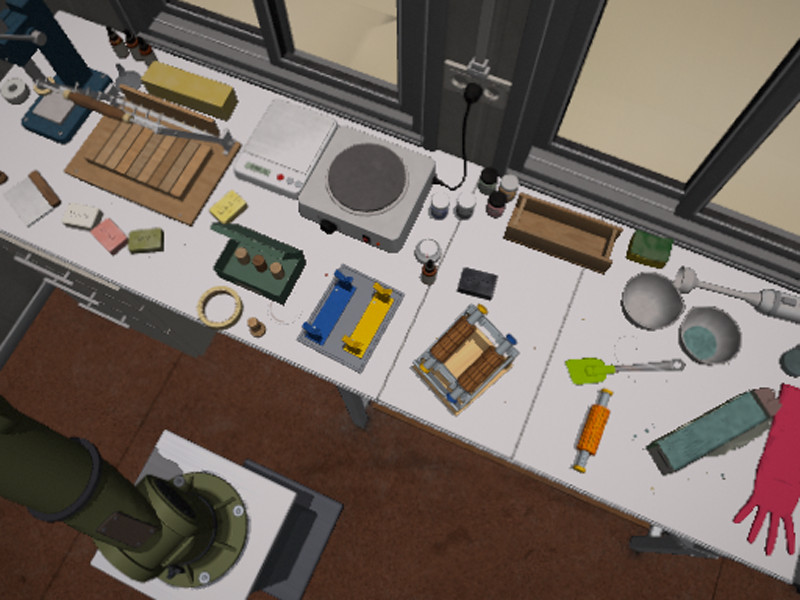

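View pics/side0.png

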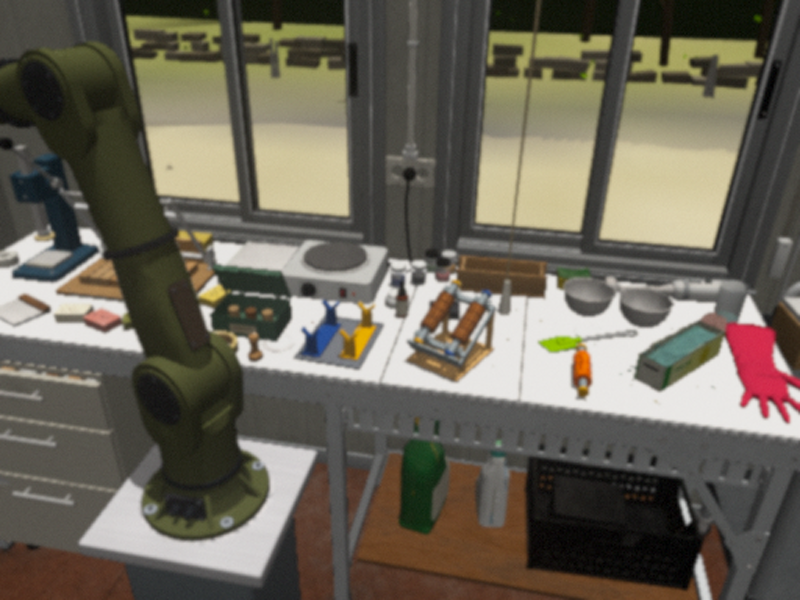

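The top picture shows the blue/yellow cradles near (350,315) and the stand near (467,358), with the orange look-alike at (593,430). In the side picture the cradles are near (340,330) and the stand near (450,335). I'll zoom in on these.

Run:
```python
import cv2,numpy as np
a=cv2.imread("top_raw.png")[165:270,185:340]; b=cv2.imread("side_raw.png")[175:245,185:325]
a=cv2.resize(a,None,fx=5,fy=5,interpolation=cv2.INTER_CUBIC);b=cv2.resize(b,None,fx=5.5,fy=5.5,interpolation=cv2.INTER_CUBIC)
cv2.imwrite("pics/a.png",a);cv2.imwrite("pics/b.png",b)
```

```text
(no output)
```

View pics/a.png

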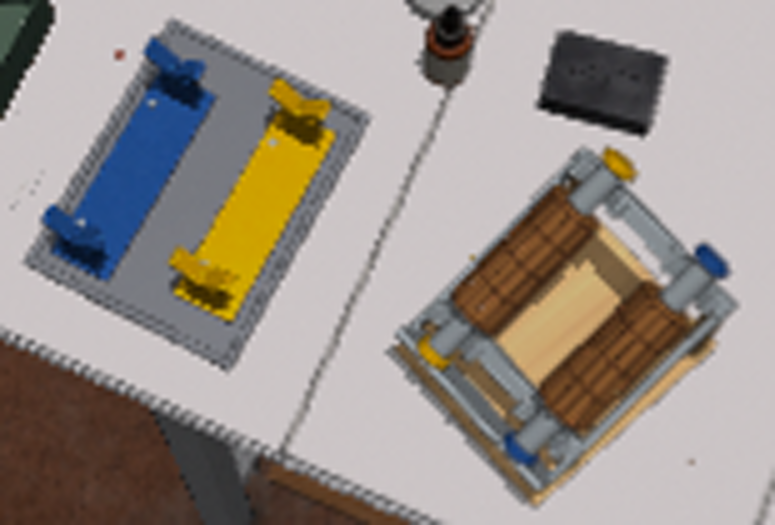

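View pics/b.png

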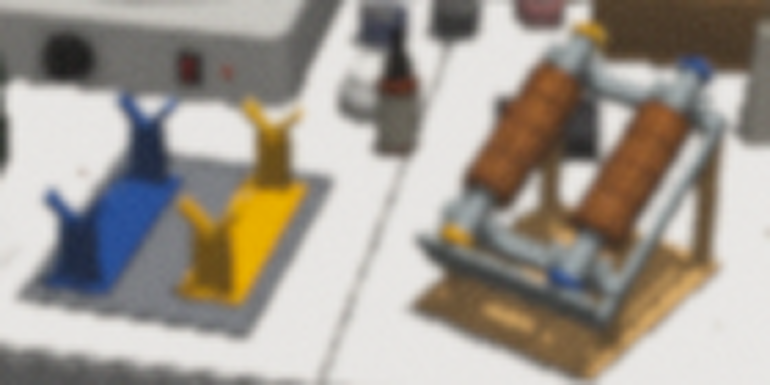

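The yellow roller is the left one, with caps at crop (619,163) and (433,350). The blue roller is the right one, with caps at (712,260) and (521,447). The cradle bracket tips are clear: blue (50,210), (153,45), (205,72); yellow (175,255), (275,88), (328,107).

```bash
cat > h.py <<'E'
import numpy as np, cv2, json
from cell import vision, sensors
def cam(n):
    c=vision.read_camera(n); c["K"]=np.array([[c["fx"],0,c["cx"]],[0,c["fy"],c["cy"]],[0,0,1]]); c["d"]=np.array([c["k1"],0,0,0.]); return c
def ray(c,uv):
    p=cv2.undistortPoints(np.array(uv,float).reshape(-1,1,2),c["K"],c["d"])[:,0]
    d=np.c_[p,np.ones(len(p))]@c["R"]; return -c["R"].T@c["t"], d/np.linalg.norm(d,axis=1)[:,None]
def plane(c,uv,z):
    o,d=ray(c,uv); return o+d*((z-o[2])/d[:,2])[:,None]
def tri(c1,u1,c2,u2):
    o1,a=ray(c1,u1);o2,b=ray(c2,u2);r=[]
    for p,q in zip(a,b):
        s=np.linalg.lstsq(np.c_[p,-q],o2-o1,rcond=None)[0]; x=o1+p*s[0];y=o2+q*s[1]; r.append(np.r_[(x+y)/2,np.linalg.norm(x-y)])
    return np.array(r)
def proj(c,X):
    return cv2.projectPoints(np.array(X,float).reshape(-1,1,3),cv2.Rodrigues(c["R"])[0],c["t"],c["K"],c["d"])[0][:,0]
def comps(c,col,roi,amin=4):
    x0,y0,x1,y1=roi; h=cv2.cvtColor(c["image"],cv2.COLOR_RGB2HSV)
    lo,hi={"blue":((105,130,60),(122,255,255)),"yellow":((22,190,110),(32,255,255)),"brown":((5,120,40),(14,255,190))}[col]
    m=np.zeros(h.shape[:2],np.uint8); m[y0:y1,x0:x1]=cv2.inRange(h,lo,hi)[y0:y1,x0:x1]
    n,l,s,ce=cv2.connectedComponentsWithStats(m)
    return [(int(s[i,4]),ce[i].round(2),l==i) for i in range(1,n) if s[i,4]>=amin]
E
python3 - <<'E'
from h import *
np.set_printoptions(precision=4,suppress=True)
T,S=cam("top"),cam("side")
for c,roi,nm in((T,(185,165,340,270),"T"),(S,(185,175,325,245),"S")):
    for k in("blue","yellow","brown"):
        print(nm,k,[(a,ce.tolist()) for a,ce,_ in comps(c,k,roi)])
t=lambda x,y:(185+(x+.5)/5-.5,165+(y+.5)/5-.5)
s=lambda x,y:(185+(x+.5)/5.5-.5,175+(y+.5)/5.5-.5)
# tips: blue near-left, far-left, far-right ; yellow near-left, far-left, far-right
tt=[t(*p) for p in[(47,209),(151,41),(205,72),(172,252),(273,84),(329,107)]]
ss=[s(*p) for p in[(48,197),(123,98),(173,103),(183,204),(249,106),(298,104)]]
print(plane(T,tt,.076)); print(tri(T,tt,S,ss))
E
```

```text
T blue [(530, [211.3, 198.23]), (18, [326.56, 216.89]), (16, [288.12, 254.69])]
T yellow [(45, [244.29, 184.96]), (479, [235.02, 208.18]), (18, [308.0, 197.5]), (14, [271.0, 235.71])]
T brown [(22, [274.09, 173.82]), (365, [289.33, 216.97]), (378, [307.0, 236.12]), (923, [199.54, 254.36]), (109, [250.39, 264.66])]
S blue [(4, [211.0, 197.5]), (207, [205.66, 216.19])]
S yellow [(115, [231.1, 216.63])]
S brown [(216, [280.49, 198.38]), (9, [257.11, 190.22]), (223, [299.48, 205.78])]
[[ 0.4658 -0.0289  0.076 ]
 [ 0.6025 -0.0388  0.076 ]
 [ 0.5969 -0.0824  0.076 ]
 [ 0.4729 -0.1178  0.076 ]
 [ 0.6078 -0.1284  0.076 ]
 [ 0.608  -0.17    0.076 ]]
[[ 0.4681 -0.0265  0.0664  0.0007]
 [ 0.6049 -0.0371  0.0687  0.0006]
 [ 0.5974 -0.0793  0.0735  0.0051]
 [ 0.4746 -0.1173  0.0694  0.0019]
 [ 0.6095 -0.1282  0.0711  0.0016]
 [ 0.6068 -0.1679  0.0787  0.005 ]]
```

Run:
```python
from h import *
np.set_printoptions(precision=4,suppress=True)
T,S=cam("top"),cam("side")
print("cams",-T["R"].T@T["t"],-S["R"].T@S["t"])
# barrels
print("barrels y,b",tri(T,[(289.33,216.97),(307.0,236.12)],S,[(280.49,198.38),(299.48,205.78)]))
print(plane(T,[(289.33,216.97),(307.0,236.12)],.109))
for nm,hi,lo in(("y",(308.0,197.5),(271,235.7)),("b",(326.56,216.89),(288.1,254.7))):
    # cap centres at 105+-44 mm
    H=plane(T,[hi],.105+.044+.003)[0];L=plane(T,[lo],.105-.044+.003)[0]
    print(nm,H,L,(H+L)/2,np.linalg.norm(H-L),np.degrees(np.arctan2(*(H-L)[[1,0]])))
yaw=np.radians(-4.3);u=np.array([np.cos(yaw),np.sin(yaw)]);v=np.array([-u[1],u[0]])
for col in("blue","yellow"):
    m=max([k for k in comps(T,col,(185,165,258,235))],key=lambda k:k[0])[2]
    m=np.logical_or.reduce([k[2] for k in comps(T,col,(185,165,258,235),15)])
    ys,xs=np.nonzero(m)
    for z in(.006,.010):
        P=plane(T,np.c_[xs,ys],z)[:,:2];a=P@u;b=P@v
        mid=(a.min()+a.max())/2; out=[]
        for a0 in np.arange(mid-.05,mid+.03,.01):
            k=abs(a-a0)<.005; out.append((b[k].min(),b[k].max()))
        out=np.array(out); print(col,z,a.min(),a.max(),out.T)
```

```text
cams [ 0.1693 -0.3939  1.3616] [-0.8139 -0.5036  0.8996]
barrels y,b [[ 0.5506 -0.3345  0.1102  0.0022]
 [ 0.5155 -0.4088  0.1089  0.0008]]
[[ 0.5509 -0.3334  0.109 ]
 [ 0.5155 -0.4084  0.109 ]]
y [ 0.6206 -0.3647  0.152 ] [ 0.4814 -0.301   0.064 ] [ 0.551  -0.3328  0.108 ] 0.17660672557640975 -24.59969080168954
b [ 0.5849 -0.4407  0.152 ] [ 0.4463 -0.376   0.064 ] [ 0.5156 -0.4084  0.108 ] 0.17644629702377596 -25.023675855565582
blue 0.006 0.4562798570383097 0.6290200618827647 [[-0.0339 -0.0351 -0.0345 -0.035  -0.0344 -0.035  -0.0343 -0.0349 -0.0342]
 [ 0.0082  0.0089  0.0077  0.0092  0.008   0.0095  0.0083  0.009   0.0097]]
blue 0.01 0.4555188124677941 0.627749305979566 [[-0.0349 -0.0361 -0.0355 -0.0361 -0.0354 -0.036  -0.0353 -0.0359 -0.0352]
 [ 0.007   0.0077  0.0066  0.008   0.0068  0.0083  0.0071  0.0078  0.0086]]
yellow 0.006 0.4710401758648563 0.6446342085316996 [[-0.1253 -0.1243 -0.1251 -0.1246 -0.1241 -0.1236 -0.1244 -0.1239 -0.1234]
 [-0.0805 -0.0817 -0.0806 -0.0819 -0.0813 -0.0807 -0.0814 -0.0808 -0.0803]]
yellow 0.01 0.47023557743965655 0.6433173793503993 [[-0.126  -0.1251 -0.1258 -0.1254 -0.1249 -0.1244 -0.1252 -0.1247 -0.1242]
 [-0.0814 -0.0826 -0.0815 -0.0827 -0.0822 -0.0816 -0.0823 -0.0817 -0.0811]]
```

```bash
cat >> h.py <<'E'
from scipy.spatial.transform import Rotation as Ro
def pose(c,yaw,tilt=0,back=0,along=0):
    """TCP pose gripping axis point c; roller axis yaw (deg), tilt = slope (deg), back = distance backed off (m)"""
    R=Ro.from_euler("z",yaw+180,degrees=True)*Ro.from_euler("x",180,degrees=True)*Ro.from_euler("y",-tilt,degrees=True)
    z=R.as_matrix()[:,2]
    return np.array(c)+z*(.011-back),R
def rows(*ps):
    o=sensors.get_obs(); Rc=Ro.from_euler("xyz",o["tool_rot"],degrees=True)
    for p,R in ps:
        d=Rc.inv().apply(np.array(p)-o["tool_pos"])*1000; w=(Rc.inv()*R).as_rotvec()
        print("xyz",d.round(1),"rot",w.round(3),"| n",round(max(np.linalg.norm(d)/62.5,np.degrees(np.linalg.norm(w))/10.7),1))
def st():
    o=sensors.get_obs(); print(o["time_s"],o["tool_pos"].round(4),o["tool_rot"].round(2),o["force"].round(1),o["grasp_force"],round(o["grip_width"],4),"q",o["qpos"].round(0))
YR=[.5515,-.333,.105]; BR=[.5162,-.4084,.105]; YS=[.5385,-.144,.070]; BS=[.532,-.0545,.070]
E
python3 - <<'E'
from h import *
R0=Ro.from_euler("xyz",[180,0,162],degrees=True)
h=pose(YR,-25,30,.10); print(h[0],h[1].as_matrix()[:,2],h[1].as_matrix()[:,1])
rows(([.25,.6,.32],R0),([.50,.30,.34],R0),([.56,.0,.34],pose(YR,-25)[1]),([.5,-.27,.30],h[1]),h)
E
```

```text
[ 0.5111693  -0.31419349  0.18207626] [ 0.45315389 -0.21130913 -0.8660254 ] [4.22618262e-01 9.06307787e-01 1.11022302e-16]
xyz [-53.9  -2.1 -89.8] rot [-0.001  0.     0.002] | n 1.7
xyz [-383.8 -211.  -109.7] rot [-0.001  0.     0.002] | n 7.2
xyz [-533.  -478.1 -109.5] rot [-0.001  0.     0.125] | n 11.6
xyz [-558.7 -753.5  -69.3] rot [ 0.032 -0.523  0.122] | n 15.0
xyz [-582.9 -792.1   48.6] rot [ 0.032 -0.523  0.122] | n 15.8
```

>>> drive_tool --moves '[{"x": -54,"y": -2,"z": -90,"fingers": -0.4},{"x": -54,"y": -2,"z": -90,"fingers": -0.4},{"x": -110,"y": -38,"z": -100,"fingers": -0.4},{"x": -164,"y": -72,"z": -110,"fingers": -0.4},{"x": -220,"y": -107,"z": -110,"fingers": -0.4},{"x": -274,"y": -142,"z": -110,"fingers": -0.4},{"x": -330,"y": -177,"z": -110,"fingers": -0.4},{"x": -384,"y": -211,"z": -110,"fingers": -0.4},{"x": -420,"y": -262,"z": -110,"rz": 0.03,"fingers": -0.4},{"x": -450,"y": -316,"z": -110,"rz": 0.06,"fingers": -0.4},{"x": -480,"y": -370,"z": -110,"rz": 0.09,"fingers": -0.4},{"x": -507,"y": -424,"z": -110,"rz": 0.12,"fingers": -0.4},{"x": -533,"y": -478,"z": -110,"rz": 0.125,"fingers": -0.4}]'

```text
invalid input at $.moves[0]: expected keys x, y, z, rx, ry, rz, fingers
```

Run:
```python
from h import *
st(); h=pose(YR,-25,30,.10)
rows(([.5,-.25,.31],h[1]),h)
```

```text
0.3 [0.1994 0.6185 0.2302] [-179.97    0.    162.14] [-0.3 -0.1 -0.2] 0.0 0.0872 q [-71.  18.  -4.  83.   1.  79.  -3.]
xyz [-552.5 -734.5  -79.4] rot [ 0.032 -0.523  0.122] | n 14.8
xyz [-582.9 -792.1   48.6] rot [ 0.032 -0.523  0.122] | n 15.8
```

All keys are required in every row.

>>> drive_tool --moves '[{"x": -54,"y": -2,"z": -90,"rx": 0,"ry": 0,"rz": 0,"fingers": -0.4},{"x": -54,"y": -2,"z": -90,"rx": 0,"ry": 0,"rz": 0,"fingers": -0.4},{"x": -110,"y": -38,"z": -100,"rx": 0,"ry": 0,"rz": 0,"fingers": -0.4},{"x": -164,"y": -72,"z": -110,"rx": 0,"ry": 0,"rz": 0,"fingers": -0.4},{"x": -220,"y": -107,"z": -110,"rx": 0,"ry": 0,"rz": 0,"fingers": -0.4},{"x": -274,"y": -142,"z": -110,"rx": 0,"ry": 0,"rz": 0,"fingers": -0.4},{"x": -330,"y": -177,"z": -110,"rx": 0,"ry": 0,"rz": 0,"fingers": -0.4},{"x": -384,"y": -211,"z": -110,"rx": 0,"ry": 0,"rz": 0,"fingers": -0.4},{"x": -420,"y": -262,"z": -110,"rx": 0,"ry": 0,"rz": 0.03,"fingers": -0.4},{"x": -450,"y": -316,"z": -110,"rx": 0,"ry": 0,"rz": 0.06,"fingers": -0.4},{"x": -480,"y": -370,"z": -110,"rx": 0,"ry": 0,"rz": 0.09,"fingers": -0.4},{"x": -507,"y": -424,"z": -110,"rx": 0,"ry": 0,"rz": 0.12,"fingers": -0.4},{"x": -533,"y": -478,"z": -110,"rx": 0,"ry": 0,"rz": 0.12,"fingers": -0.4}]'

```text
time_s: 1.92
tool_pos: [0.5588, 0.0077, 0.3407]
tool_rot: [180.0, 0.0, 155.3]
force: [1.6, -0.2, 0.6]
grip_width: 0.061
grasp_force: 0.0
```

Run:
```python
from h import *
st(); h=pose(YR,-25,30,.10)
rows(([.5,-.25,.31],h[1]),h)
```

```text
1.925 [0.5588 0.0077 0.3407] [1.7996e+02 3.0000e-02 1.5526e+02] [ 1.6 -0.2  0.6] 0.0 0.061 q [-27.   5.  25.  87.  -2.  88.  64.]
xyz [ -54.4 -258.7   30.6] rot [ 0.002 -0.523  0.004] | n 4.3
xyz [ -91.4 -312.4  158.5] rot [ 0.002 -0.523  0.004] | n 5.8
```

>>> drive_tool --moves '[{"x": -14,"y": -60,"z": 5,"rx": 0,"ry": -0.13,"rz": 0,"fingers": -0.4},{"x": -28,"y": -120,"z": 12,"rx": 0,"ry": -0.26,"rz": 0,"fingers": -0.4},{"x": -42,"y": -180,"z": 20,"rx": 0,"ry": -0.39,"rz": 0,"fingers": -0.4},{"x": -54,"y": -235,"z": 30,"rx": 0,"ry": -0.523,"rz": 0,"fingers": -0.4},{"x": -60,"y": -259,"z": 50,"rx": 0,"ry": -0.523,"rz": 0,"fingers": -0.4},{"x": -75,"y": -290,"z": 95,"rx": 0,"ry": -0.523,"rz": 0,"fingers": -0.4},{"x": -91,"y": -312,"z": 130,"rx": 0,"ry": -0.523,"rz": 0,"fingers": -0.4},{"x": -91,"y": -312,"z": 130,"rx": 0,"ry": -0.523,"rz": 0,"fingers": -0.4},{"x": -91,"y": -312,"z": 130,"rx": 0,"ry": -0.523,"rz": 0,"fingers": -0.4}]'

```text
time_s: 3.05
tool_pos: [0.5116, -0.3111, 0.2115]
tool_rot: [180.0, 30.0, 155.3]
force: [-0.0, 0.0, -0.5]
grip_width: 0.0607
grasp_force: 0.0
```

Run:
```python
from h import *
st(); rows(pose(YR,-25,30,.06),pose(YR,-25,30,0))
c=cam("top"); cv2.imwrite("pics/c.png",cv2.resize(c["image"][140:270,185:345,::-1],None,fx=4.5,fy=4.5,interpolation=cv2.INTER_CUBIC))
print(proj(c,[pose(YR,-25,30,0)[0],YR,sensors.get_obs()["tool_pos"]]))
```

```text
3.05 [ 0.5116 -0.3111  0.2115] [179.98  30.03 155.3 ] [-0.   0.  -0.5] 0.0 0.0607 q [  0.  -9.  28. 120.   3.  39.  92.]
xyz [14.  -3.1 65.9] rot [0.003 0.    0.005] | n 1.1
xyz [ 14.   -3.3 125.9] rot [0.003 0.    0.005] | n 2.0
[[290.25082484 216.87941009]
 [289.20878796 217.10889472]
 [279.7464403  215.51478807]]
```

View pics/c.png

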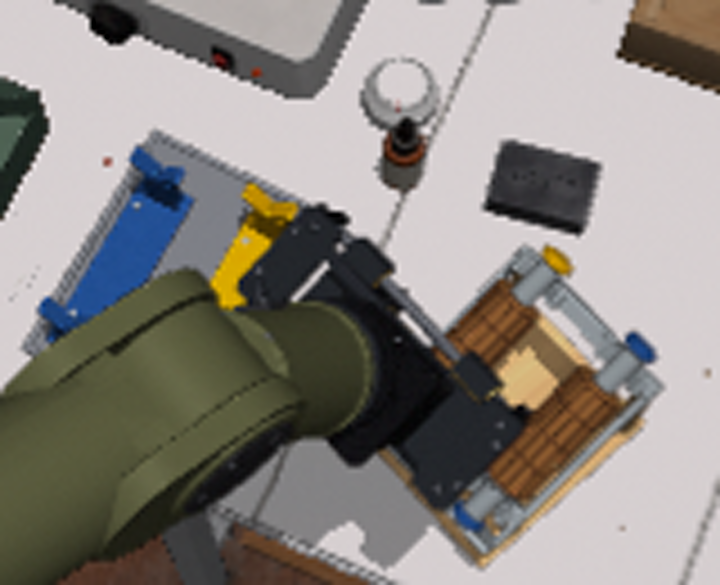

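The gripper straddles the yellow roller: its fingers sit on either side of the barrel near (460,345) and its body is aligned across the stand. I'll descend along the tool axis.

>>> drive_tool --moves '[{"x": 14,"y": -3,"z": 40,"rx": 0,"ry": 0,"rz": 0,"fingers": -0.4},{"x": 14,"y": -3,"z": 66,"rx": 0,"ry": 0,"rz": 0,"fingers": -0.4},{"x": 14,"y": -3,"z": 84,"rx": 0,"ry": 0,"rz": 0,"fingers": -0.4},{"x": 14,"y": -3,"z": 100,"rx": 0,"ry": 0,"rz": 0,"fingers": -0.4},{"x": 14,"y": -3,"z": 112,"rx": 0,"ry": 0,"rz": 0,"fingers": -0.4},{"x": 14,"y": -3,"z": 120,"rx": 0,"ry": 0,"rz": 0,"fingers": -0.4},{"x": 14,"y": -3,"z": 126,"rx": 0,"ry": 0,"rz": 0,"fingers": -0.4},{"x": 14,"y": -3,"z": 126,"rx": 0,"ry": 0,"rz": 0,"fingers": -0.4},{"x": 14,"y": -3,"z": 126,"rx": 0,"ry": 0,"rz": 0,"fingers": -0.4}]'

```text
time_s: 4.22
tool_pos: [0.5559, -0.3357, 0.0948]
tool_rot: [180.0, 30.0, 155.3]
force: [-0.3, -0.6, 0.1]
grip_width: 0.061
grasp_force: 0.1
```

Run:
```python
from h import *
st(); rows(pose(YR,-25,30,0))
```

```text
4.225 [ 0.5559 -0.3357  0.0948] [179.97  30.   155.25] [-0.3 -0.6  0.1] 0.14582420233637094 0.061 q [  1.   7.  31. 120. -17.  24. 110.]
xyz [-0.7  0.6 -0.4] rot [ 0.003 -0.     0.004] | n 0.0
```

>>> drive_tool --moves '[{"x": 0,"y": 0,"z": 0,"rx": 0,"ry": 0,"rz": 0,"fingers": 0},{"x": 0,"y": 0,"z": 0,"rx": 0,"ry": 0,"rz": 0,"fingers": 0.15},{"x": 0,"y": 0,"z": 0,"rx": 0,"ry": 0,"rz": 0,"fingers": 0.4},{"x": 0,"y": 0,"z": 0,"rx": 0,"ry": 0,"rz": 0,"fingers": 0.4},{"x": 0,"y": 0,"z": 0,"rx": 0,"ry": 0,"rz": 0,"fingers": 0.4}]' --force 25

```text
time_s: 4.85
tool_pos: [0.5586, -0.33, 0.0947]
tool_rot: [179.7, 29.9, 155.5]
force: [4.7, 9.4, 1.2]
grip_width: 0.0467
grasp_force: 25.0
```

Run:
```python
from h import *
st()
```

```text
4.85 [ 0.5586 -0.33    0.0947] [179.67  29.92 155.48] [4.7 9.4 1.2] 25.0135856308043 0.0467 q [  1.   7.  31. 120. -17.  24. 110.]
```

Run:
```python
from h import *
a=cam("top"); b=cam("side")
f=lambda c,r:cv2.resize(c["image"][r[1]:r[3],r[0]:r[2],::-1],(400,400),interpolation=cv2.INTER_CUBIC)
cv2.imwrite("pics/d.png",np.hstack([f(a,(250,185,340,275)),f(b,(240,165,330,255))]))
st()
```

```text
4.95 [ 0.5587 -0.33    0.0948] [179.68  29.92 155.49] [3.8 9.5 1.7] 25.01363753573969 0.0467 q [  1.   7.  31. 120. -17.  24. 110.]
```

View pics/d.png

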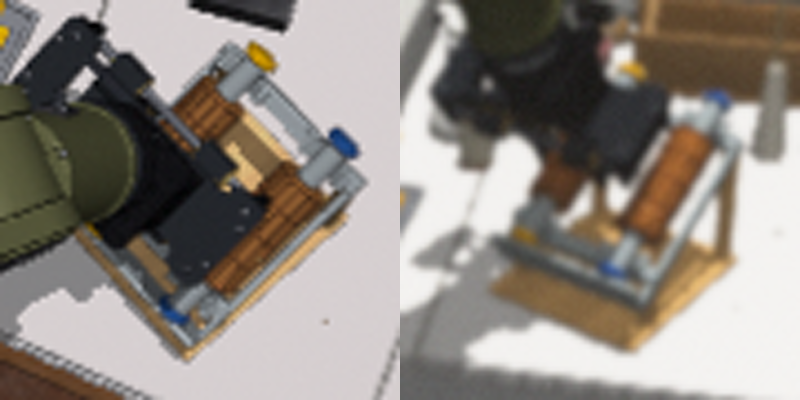

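Run:
```python
from h import *
np.set_printoptions(precision=4,suppress=True)
T,S=cam("top"),cam("side")
t=lambda x,y:(185+(x+.5)/5-.5,165+(y+.5)/5-.5)
s=lambda x,y:(185+(x+.5)/5.5-.5,175+(y+.5)/5.5-.5)
# right rail high end, low(toe) end
P=tri(T,[t(735,303),t(535,492)],S,[s(720,122),s(607,315)])
c=(np.array(YR)+BR)/2; u=Ro.from_euler("zy",[-25,0],degrees=True).apply([1,0,0]);v=np.array([-u[1],u[0],0])
for p in P: print(p,"stand x,y",(p[:3]-c)@u,(p[:3]-c)@v)
```

```text
[ 0.577  -0.4634  0.1185  0.0058] stand x,y 0.07825692420016513 -0.06581052035554459
[ 0.4286 -0.4015  0.054   0.01  ] stand x,y -0.08233526173126993 -0.0724317204896748
```

The +y finger has closed on the stand's side rail, about 16 mm below the roller axis. I'll open, back off 12 mm so the tips clear the rail, and grip again.

>>> drive_tool --moves '[{"x": 0,"y": 0,"z": 0,"rx": 0,"ry": 0,"rz": 0,"fingers": -0.4},{"x": 0,"y": 0,"z": 0,"rx": 0,"ry": 0,"rz": 0,"fingers": -0.4},{"x": 0,"y": 0,"z": 0,"rx": 0,"ry": 0,"rz": 0,"fingers": -0.4},{"x": -1,"y": 0,"z": -6,"rx": 0,"ry": 0,"rz": 0,"fingers": -0.4},{"x": -1,"y": 0,"z": -12,"rx": 0,"ry": 0,"rz": 0,"fingers": -0.4},{"x": -1,"y": 0,"z": -12,"rx": 0,"ry": 0,"rz": 0,"fingers": -0.4},{"x": -1,"y": 0,"z": -12,"rx": 0,"ry": 0,"rz": 0,"fingers": 0.0},{"x": -1,"y": 0,"z": -12,"rx": 0,"ry": 0,"rz": 0,"fingers": 0.05},{"x": -1,"y": 0,"z": -12,"rx": 0,"ry": 0,"rz": 0,"fingers": 0.3},{"x": -1,"y": 0,"z": -12,"rx": 0,"ry": 0,"rz": 0,"fingers": 0.3},{"x": -1,"y": 0,"z": -12,"rx": 0,"ry": 0,"rz": 0,"fingers": 0.3}]' --force 25

```text
time_s: 6.42
tool_pos: [0.5521, -0.3313, 0.1051]
tool_rot: [179.9, 29.9, 155.3]
force: [1.1, 4.6, 1.8]
grip_width: 0.0392
grasp_force: 25.0
```

Run:
```python
from h import *
st(); rows(pose(YR,-25,30,.011))
```

```text
6.425 [ 0.5521 -0.3313  0.1051] [179.87  29.91 155.34] [1.1 4.6 1.8] 25.005958378314972 0.0392 q [ -0.   6.  32. 121. -15.  25. 108.]
xyz [-0.2 -1.8  0.2] rot [ 0.005 -0.002  0.005] | n 0.0
```

>>> drive_tool --moves '[{"x": 0,"y": 0,"z": -4,"rx": 0,"ry": 0,"rz": 0,"fingers": 0.3},{"x": 0,"y": 0,"z": -12,"rx": 0,"ry": 0,"rz": 0,"fingers": 0.3},{"x": 0,"y": 0,"z": -24,"rx": 0,"ry": 0,"rz": 0,"fingers": 0.3},{"x": 0,"y": 0,"z": -40,"rx": 0,"ry": 0,"rz": 0,"fingers": 0.3},{"x": 0,"y": 0,"z": -60,"rx": 0,"ry": 0,"rz": 0,"fingers": 0.3},{"x": 0,"y": 0,"z": -80,"rx": 0,"ry": 0,"rz": 0,"fingers": 0.3},{"x": 0,"y": 0,"z": -105,"rx": 0,"ry": 0,"rz": 0,"fingers": 0.3},{"x": 0,"y": 0,"z": -125,"rx": 0,"ry": 0,"rz": 0,"fingers": 0.3},{"x": 0,"y": 0,"z": -140,"rx": 0,"ry": 0,"rz": 0,"fingers": 0.3},{"x": 0,"y": 0,"z": -140,"rx": 0,"ry": 0,"rz": 0,"fingers": 0.3}]' --force 30

```text
time_s: 7.68
tool_pos: [0.4874, -0.3048, 0.2277]
tool_rot: [180.0, 30.1, 155.2]
force: [0.5, -0.4, -2.4]
grip_width: 0.0392
grasp_force: 30.0
```

Run:
```python
from h import *
st(); g=.011
h=pose(YS,-4,0,g); p=h[0]
rows(([.51,-.22,.24],h[1]),(p+[0,0,.15],h[1]),(p+[0,0,.03],h[1]),h)
```

```text
7.675 [ 0.4874 -0.3048  0.2277] [179.96  30.07 155.2 ] [ 0.5 -0.4 -2.4] 29.993272125720978 0.0392 q [ -0. -14.  28. 121.   7.  42.  90.]
xyz [  6.8  86.5 -18.1] rot [-0.095  0.519 -0.354] | n 3.4
xyz [ 22.  167.4  -3.8] rot [-0.095  0.519 -0.354] | n 3.4
xyz [ 82.2 167.4 100.1] rot [-0.095  0.519 -0.354] | n 3.4
xyz [ 97.2 167.3 126. ] rot [-0.095  0.519 -0.354] | n 3.7
```

Force shows −2.4 N, which matches the roller's weight, so it's lifted. Now levelling and moving over the yellow cradle.

>>> drive_tool --moves '[{"x": 2,"y": 20,"z": -10,"rx": -0.01,"ry": 0.06,"rz": -0.04,"fingers": 0.3},{"x": 4,"y": 50,"z": -16,"rx": -0.03,"ry": 0.17,"rz": -0.12,"fingers": 0.3},{"x": 7,"y": 86,"z": -18,"rx": -0.05,"ry": 0.29,"rz": -0.2,"fingers": 0.3},{"x": 12,"y": 120,"z": -14,"rx": -0.073,"ry": 0.4,"rz": -0.27,"fingers": 0.3},{"x": 18,"y": 150,"z": -8,"rx": -0.09,"ry": 0.49,"rz": -0.335,"fingers": 0.3},{"x": 22,"y": 167,"z": -4,"rx": -0.095,"ry": 0.519,"rz": -0.354,"fingers": 0.3},{"x": 22,"y": 167,"z": -4,"rx": -0.095,"ry": 0.519,"rz": -0.354,"fingers": 0.3},{"x": 22,"y": 167,"z": -4,"rx": -0.095,"ry": 0.519,"rz": -0.354,"fingers": 0.3},{"x": 22,"y": 167,"z": -4,"rx": -0.095,"ry": 0.519,"rz": -0.354,"fingers": 0.3}]'

```text
time_s: 8.8
tool_pos: [0.5376, -0.1455, 0.2198]
tool_rot: [180.0, 0.0, 175.9]
force: [0.7, 0.6, -1.4]
grip_width: 0.0393
grasp_force: 30.0
```

Run:
```python
from h import *
st(); h=pose(YS,-4,0,.011); p=h[0]; rows((p+[0,0,.03],h[1]),h)
a=cam("top"); b=cam("side")
for n,c,roi in(("T",a,(185,140,345,270)),("S",b,(185,160,325,245))): print(n,[(k,ce.tolist()) for k,ce,_ in comps(c,"yellow",roi,3)])
f=lambda c,r:cv2.resize(c["image"][r[1]:r[3],r[0]:r[2],::-1],(400,400),interpolation=cv2.INTER_CUBIC)
cv2.imwrite("pics/e.png",np.hstack([f(a,(180,140,280,240)),f(b,(180,150,270,240))]))
```

```text
8.8 [ 0.5376 -0.1455  0.2198] [179.97   0.   175.86] [ 0.7  0.6 -1.4] 29.99241828918457 0.0393 q [ -9.   7.  24.  98.  -3.  75. 101.]
xyz [ -0.8   1.5 119.8] rot [ 0.001  0.    -0.002] | n 1.9
xyz [ -0.8   1.5 149.8] rot [ 0.001  0.    -0.002] | n 2.4
T [(402, [233.67, 210.56]), (18, [218.39, 209.72])]
S [(17, [235.71, 211.29]), (14, [228.5, 225.64])]
```

View pics/e.png

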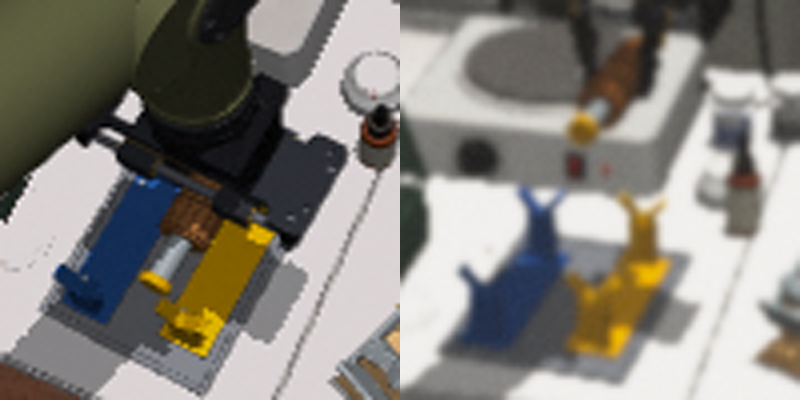

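The roller is held level above the yellow cradle, with its near cap at picture (158,280) in top and (582,127) in side. I'll check the cap in 3D before lowering.

Run:
```python
from h import *
a=cam("top"); b=cam("side")
print([ (k,c) for k,c,_ in comps(b,"yellow",(205,165,240,190),3)])
print(tri(a,[(218.39,209.72)],b,[(220.7,178.2)]).round(4), "expect",np.array(YS)+[-.092*.9976,.092*.07,.15])
```

```text
[]
[[ 0.4526 -0.1394  0.2199  0.0011]] expect [ 0.4467208 -0.13756    0.22     ]
```

>>> drive_tool --moves '[{"x": -1,"y": 1.5,"z": 30,"rx": 0,"ry": 0,"rz": 0,"fingers": 0.3},{"x": -1,"y": 1.5,"z": 70,"rx": 0,"ry": 0,"rz": 0,"fingers": 0.3},{"x": -1,"y": 1.5,"z": 100,"rx": 0,"ry": 0,"rz": 0,"fingers": 0.3},{"x": -1,"y": 1.5,"z": 120,"rx": 0,"ry": 0,"rz": 0,"fingers": 0.3},{"x": -1,"y": 1.5,"z": 130,"rx": 0,"ry": 0,"rz": 0,"fingers": 0.3},{"x": -1,"y": 1.5,"z": 138,"rx": 0,"ry": 0,"rz": 0,"fingers": 0.3},{"x": -1,"y": 1.5,"z": 143,"rx": 0,"ry": 0,"rz": 0,"fingers": 0.3},{"x": -1,"y": 1.5,"z": 146,"rx": 0,"ry": 0,"rz": 0,"fingers": 0.3},{"x": -1,"y": 1.5,"z": 146,"rx": 0,"ry": 0,"rz": 0,"fingers": 0.3},{"x": -1,"y": 1.5,"z": 146,"rx": 0,"ry": 0,"rz": 0,"fingers": 0.3}]'

```text
time_s: 10.25
tool_pos: [0.5395, -0.1424, 0.0734]
tool_rot: [180.0, -0.1, 176.0]
force: [-0.2, -0.3, -2.4]
grip_width: 0.0393
grasp_force: 30.0
```

Run:
```python
from h import *
st(); h=pose(YS,-4,0,.011); rows(h)
```

```text
10.25 [ 0.5395 -0.1424  0.0734] [ 1.7997e+02 -5.0000e-02  1.7603e+02] [-0.2 -0.3 -2.4] 29.992471933364868 0.0393 q [ -8.  15.  23. 107.  -7.  59. 104.]
xyz [ 0.9 -1.7  3.4] rot [ 0.001 -0.001  0.   ] | n 0.1
```

>>> drive_tool --moves '[{"x": 1,"y": -1.5,"z": 1,"rx": 0,"ry": 0,"rz": 0,"fingers": 0.3},{"x": 1,"y": -1.5,"z": 2,"rx": 0,"ry": 0,"rz": 0,"fingers": 0.3},{"x": 1,"y": -1.5,"z": 3,"rx": 0,"ry": 0,"rz": 0,"fingers": 0.3},{"x": 1,"y": -1.5,"z": 3.5,"rx": 0,"ry": 0,"rz": 0,"fingers": 0.3},{"x": 1,"y": -1.5,"z": 3.5,"rx": 0,"ry": 0,"rz": 0,"fingers": 0.3}]'

```text
time_s: 10.88
tool_pos: [0.5389, -0.143, 0.0718]
tool_rot: [179.9, -0.0, 176.1]
force: [-4.6, 3.0, 12.0]
grip_width: 0.0391
grasp_force: 30.0
```

Contact (12 N up, small side force) means it's seated. I'll ease the grip and open slowly.

>>> drive_tool --moves '[{"x": 0,"y": 0,"z": -1,"rx": 0,"ry": 0,"rz": 0,"fingers": 0.12},{"x": 0,"y": 0,"z": -1,"rx": 0,"ry": 0,"rz": 0,"fingers": 0.1},{"x": 0,"y": 0,"z": -1,"rx": 0,"ry": 0,"rz": 0,"fingers": 0.07},{"x": 0,"y": 0,"z": -1,"rx": 0,"ry": 0,"rz": 0,"fingers": 0.03},{"x": 0,"y": 0,"z": -1,"rx": 0,"ry": 0,"rz": 0,"fingers": -0.1},{"x": 0,"y": 0,"z": -1,"rx": 0,"ry": 0,"rz": 0,"fingers": -0.3},{"x": 0,"y": 0,"z": -1,"rx": 0,"ry": 0,"rz": 0,"fingers": -0.4}]' --force 4

```text
time_s: 11.75
tool_pos: [0.5376, -0.1445, 0.0703]
tool_rot: [-180.0, -0.1, 176.0]
force: [-0.1, -0.8, 0.1]
grip_width: 0.0578
grasp_force: 0.0
```

Run:
```python
from h import *
st(); h=pose(BR,-25,30,.10); rows(([.5,-.2,.24],h[1]),([.48,-.36,.24],h[1]),h)
```

```text
11.75 [ 0.5376 -0.1445  0.0703] [-1.8000e+02 -1.4000e-01  1.7598e+02] [-0.1 -0.8  0.1] 0.0 0.0578 q [ -8.  16.  23. 108.  -7.  58. 104.]
xyz [  34.   -58.  -169.6] rot [ 0.095 -0.52   0.358] | n 3.4
xyz [  42.7 -219.  -169.6] rot [ 0.095 -0.52   0.358] | n 4.5
xyz [  44.6 -248.8 -111.7] rot [ 0.095 -0.52   0.358] | n 4.4
```

>>> drive_tool --moves '[{"x": 0,"y": 0,"z": -10,"rx": 0,"ry": 0,"rz": 0,"fingers": -0.4},{"x": 0,"y": 0,"z": -40,"rx": 0,"ry": 0,"rz": 0,"fingers": -0.4},{"x": 0,"y": 0,"z": -90,"rx": 0,"ry": 0,"rz": 0,"fingers": -0.4},{"x": 0,"y": 0,"z": -140,"rx": 0,"ry": 0,"rz": 0,"fingers": -0.4},{"x": 15,"y": -30,"z": -170,"rx": 0.02,"ry": -0.13,"rz": 0.09,"fingers": -0.4},{"x": 30,"y": -80,"z": -170,"rx": 0.05,"ry": -0.26,"rz": 0.18,"fingers": -0.4},{"x": 36,"y": -130,"z": -170,"rx": 0.07,"ry": -0.39,"rz": 0.27,"fingers": -0.4},{"x": 41,"y": -180,"z": -170,"rx": 0.095,"ry": -0.52,"rz": 0.358,"fingers": -0.4},{"x": 43,"y": -219,"z": -170,"rx": 0.095,"ry": -0.52,"rz": 0.358,"fingers": -0.4},{"x": 44,"y": -240,"z": -140,"rx": 0.095,"ry": -0.52,"rz": 0.358,"fingers": -0.4},{"x": 44,"y": -240,"z": -140,"rx": 0.095,"ry": -0.52,"rz": 0.358,"fingers": -0.4},{"x": 44,"y": -240,"z": -140,"rx": 0.095,"ry": -0.52,"rz": 0.358,"fingers": -0.4}]'

```text
time_s: 13.25
tool_pos: [0.4784, -0.3796, 0.2113]
tool_rot: [179.9, 30.1, 155.0]
force: [0.1, -0.2, 0.5]
grip_width: 0.0608
grasp_force: 0.0
```

Run:
```python
from h import *
st(); rows(pose(BR,-25,30,.051),pose(BR,-25,30,.011))
T=cam("top");S=cam("side")
for n,c,roi in(("T",T,(185,140,345,270)),("S",S,(185,160,325,245))):
  for k in("blue","yellow","brown"): print(n,k,[(m,ce.tolist()) for m,ce,_ in comps(c,k,roi,6)])
f=lambda c,r:cv2.resize(c["image"][r[1]:r[3],r[0]:r[2],::-1],(400,400),interpolation=cv2.INTER_CUBIC)
cv2.imwrite("pics/g.png",np.hstack([f(T,(190,150,330,270)),f(S,(180,165,310,255))]))
```

```text
13.25 [ 0.4784 -0.3796  0.2113] [179.9   30.06 155.05] [ 0.1 -0.2  0.5] 0.0 0.0608 q [ -3.  -9.  41. 118.  -2.  39. 105.]
xyz [ 13.  -10.3  75.3] rot [0.002 0.001 0.001] | n 1.2
xyz [ 13.1 -10.4 115.3] rot [0.002 0.001 0.001] | n 1.9
T blue [(532, [211.3, 198.23]), (18, [326.56, 216.89])]
T yellow [(10, [247.0, 178.3]), (11, [240.36, 182.45]), (13, [248.38, 186.54]), (185, [236.74, 212.08]), (13, [220.62, 216.38])]
T brown [(23, [273.96, 173.87]), (314, [235.23, 200.37]), (209, [311.86, 231.11]), (408, [194.18, 246.77]), (7, [300.86, 239.14])]
S blue [(203, [205.89, 216.09])]
S yellow [(47, [232.94, 218.09])]
S brown [(10, [257.1, 190.1]), (133, [230.26, 201.74]), (224, [299.46, 205.81])]
```

View pics/g.png

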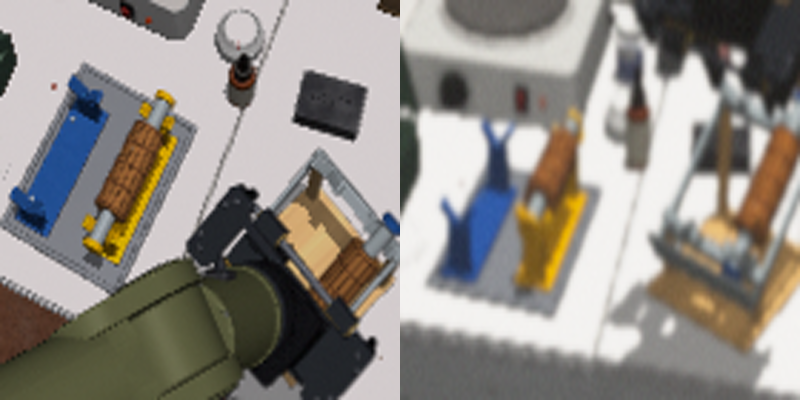

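The yellow roller lies level in the yellow cradle (barrel at (128,165) between the brackets). The blue roller is unmoved in the stand, so I'll grip it next.

>>> drive_tool --moves '[{"x": 13,"y": -9,"z": 30,"rx": 0,"ry": 0,"rz": 0,"fingers": -0.4},{"x": 13,"y": -9,"z": 60,"rx": 0,"ry": 0,"rz": 0,"fingers": -0.4},{"x": 13,"y": -9,"z": 80,"rx": 0,"ry": 0,"rz": 0,"fingers": -0.4},{"x": 13,"y": -9,"z": 95,"rx": 0,"ry": 0,"rz": 0,"fingers": -0.4},{"x": 13,"y": -9,"z": 106,"rx": 0,"ry": 0,"rz": 0,"fingers": -0.4},{"x": 13,"y": -9,"z": 112,"rx": 0,"ry": 0,"rz": 0,"fingers": -0.4},{"x": 13,"y": -9,"z": 115,"rx": 0,"ry": 0,"rz": 0,"fingers": -0.4},{"x": 13,"y": -9,"z": 115,"rx": 0,"ry": 0,"rz": 0,"fingers": -0.4},{"x": 13,"y": -9,"z": 115,"rx": 0,"ry": 0,"rz": 0,"fingers": -0.4}]'

```text
time_s: 14.48
tool_pos: [0.5161, -0.4079, 0.105]
tool_rot: [179.9, 30.1, 155.0]
force: [0.1, 0.5, 0.0]
grip_width: 0.0607
grasp_force: 0.0
```

Run:
```python
from h import *
st(); rows(pose(BR,-25,30,.011))
```

```text
14.475 [ 0.5161 -0.4079  0.105 ] [179.9   30.07 154.99] [0.1 0.5 0. ] 0.0 0.0607 q [ -2.  10.  46. 119. -32.  29. 131.]
xyz [-0.3 -0.4  0.1] rot [ 0.002  0.001 -0.   ] | n 0.0
```

>>> drive_tool --moves '[{"x": 0,"y": 0,"z": 0,"rx": 0,"ry": 0,"rz": 0,"fingers": 0.0},{"x": 0,"y": 0,"z": 0,"rx": 0,"ry": 0,"rz": 0,"fingers": 0.05},{"x": 0,"y": 0,"z": 0,"rx": 0,"ry": 0,"rz": 0,"fingers": 0.3},{"x": 0,"y": 0,"z": 0,"rx": 0,"ry": 0,"rz": 0,"fingers": 0.3},{"x": 0,"y": 0,"z": 0,"rx": 0,"ry": 0,"rz": 0,"fingers": 0.3}]' --force 30

```text
time_s: 15.1
tool_pos: [0.5163, -0.4072, 0.1044]
tool_rot: [179.9, 30.0, 155.0]
force: [-0.9, 2.2, 3.8]
grip_width: 0.0391
grasp_force: 30.0
```

>>> drive_tool --moves '[{"x": 0,"y": 0,"z": -4,"rx": 0,"ry": 0,"rz": 0,"fingers": 0.3},{"x": 0,"y": 0,"z": -12,"rx": 0,"ry": 0,"rz": 0,"fingers": 0.3},{"x": 0,"y": 0,"z": -24,"rx": 0,"ry": 0,"rz": 0,"fingers": 0.3},{"x": 0,"y": 0,"z": -40,"rx": 0,"ry": 0,"rz": 0,"fingers": 0.3},{"x": 0,"y": 0,"z": -60,"rx": 0,"ry": 0,"rz": 0,"fingers": 0.3},{"x": 0,"y": 0,"z": -80,"rx": 0,"ry": 0,"rz": 0,"fingers": 0.3},{"x": 0,"y": 0,"z": -105,"rx": 0,"ry": 0,"rz": 0,"fingers": 0.3},{"x": 0,"y": 0,"z": -125,"rx": 0,"ry": 0,"rz": 0,"fingers": 0.3},{"x": 0,"y": 0,"z": -140,"rx": 0,"ry": 0,"rz": 0,"fingers": 0.3},{"x": 0,"y": 0,"z": -140,"rx": 0,"ry": 0,"rz": 0,"fingers": 0.3}]'

```text
time_s: 16.35
tool_pos: [0.4521, -0.3788, 0.2262]
tool_rot: [179.9, 30.1, 155.0]
force: [0.1, -0.2, -3.2]
grip_width: 0.0393
grasp_force: 30.0
```

Run:
```python
from h import *
st(); h=pose(BS,-4,0,.011); p=h[0]
rows(([.47,-.25,.25],h[1]),(p+[0,0,.16],h[1]))
```

```text
16.35 [ 0.4521 -0.3788  0.2262] [179.89  30.09 154.95] [ 0.1 -0.2 -3.2] 29.99925345182419 0.0393 q [ -4. -14.  42. 119.   3.  42. 103.]
xyz [ 21.2 124.4 -39.5] rot [-0.095  0.52  -0.358] | n 3.4
xyz [ 54.3 327.7 -35.2] rot [-0.095  0.52  -0.358] | n 5.3
```

>>> drive_tool --moves '[{"x": 5,"y": 20,"z": -15,"rx": -0.01,"ry": 0.06,"rz": -0.04,"fingers": 0.3},{"x": 10,"y": 60,"z": -30,"rx": -0.03,"ry": 0.17,"rz": -0.12,"fingers": 0.3},{"x": 18,"y": 105,"z": -39,"rx": -0.05,"ry": 0.29,"rz": -0.2,"fingers": 0.3},{"x": 25,"y": 155,"z": -39,"rx": -0.073,"ry": 0.4,"rz": -0.275,"fingers": 0.3},{"x": 33,"y": 205,"z": -38,"rx": -0.09,"ry": 0.49,"rz": -0.337,"fingers": 0.3},{"x": 42,"y": 255,"z": -37,"rx": -0.095,"ry": 0.52,"rz": -0.358,"fingers": 0.3},{"x": 50,"y": 300,"z": -36,"rx": -0.095,"ry": 0.52,"rz": -0.358,"fingers": 0.3},{"x": 54,"y": 328,"z": -35,"rx": -0.095,"ry": 0.52,"rz": -0.358,"fingers": 0.3},{"x": 54,"y": 328,"z": -35,"rx": -0.095,"ry": 0.52,"rz": -0.358,"fingers": 0.3},{"x": 54,"y": 328,"z": -35,"rx": -0.095,"ry": 0.52,"rz": -0.358,"fingers": 0.3},{"x": 54,"y": 328,"z": -35,"rx": -0.095,"ry": 0.52,"rz": -0.358,"fingers": 0.3}]'

```text
time_s: 17.73
tool_pos: [0.5324, -0.0555, 0.2292]
tool_rot: [180.0, -0.1, 175.9]
force: [-0.6, -0.1, -3.8]
grip_width: 0.0392
grasp_force: 30.0
```

Run:
```python
from h import *
st(); h=pose(BS,-4,0,.011); rows(h)
T=cam("top");S=cam("side")
for n,c,roi in(("T",T,(185,140,345,270)),("S",S,(185,150,325,245))):
  for k in("blue","yellow"): print(n,k,[(m,ce.tolist()) for m,ce,_ in comps(c,k,roi,6)])
```

```text
17.725 [ 0.5324 -0.0555  0.2292] [ 1.7999e+02 -1.0000e-01  1.7589e+02] [-0.6 -0.1 -3.8] 29.999049603939056 0.0392 q [-21.   4.  25. 100.  -2.  76.  91.]
xyz [  0.2   0.9 159.2] rot [ 0.    -0.002 -0.002] | n 2.5
T blue [(9, [221.33, 151.11]), (447, [209.48, 201.93]), (19, [190.53, 198.68])]
T yellow [(10, [247.0, 178.3]), (11, [240.36, 182.45]), (13, [248.38, 186.54]), (191, [236.58, 212.27]), (13, [220.62, 216.38])]
S blue [(8, [195.5, 173.5]), (219, [204.89, 216.42])]
S yellow [(47, [232.81, 218.32])]
```

>>> drive_tool --moves '[{"x": 0,"y": 0.5,"z": 40,"rx": 0,"ry": 0,"rz": 0,"fingers": 0.3},{"x": 0,"y": 0.5,"z": 80,"rx": 0,"ry": 0,"rz": 0,"fingers": 0.3},{"x": 0,"y": 0.5,"z": 110,"rx": 0,"ry": 0,"rz": 0,"fingers": 0.3},{"x": 0,"y": 0.5,"z": 130,"rx": 0,"ry": 0,"rz": 0,"fingers": 0.3},{"x": 0,"y": 0.5,"z": 142,"rx": 0,"ry": 0,"rz": 0,"fingers": 0.3},{"x": 0,"y": 0.5,"z": 149,"rx": 0,"ry": 0,"rz": 0,"fingers": 0.3},{"x": 0,"y": 0.5,"z": 154,"rx": 0,"ry": 0,"rz": 0,"fingers": 0.3},{"x": 0,"y": 0.5,"z": 154,"rx": 0,"ry": 0,"rz": 0,"fingers": 0.3},{"x": 0,"y": 0.5,"z": 154,"rx": 0,"ry": 0,"rz": 0,"fingers": 0.3}]'

```text
time_s: 18.95
tool_pos: [0.5328, -0.0533, 0.0759]
tool_rot: [180.0, -0.0, 176.0]
force: [-1.0, 0.1, -2.0]
grip_width: 0.0394
grasp_force: 30.0
```

Run:
```python
from h import *
st(); rows(pose(BS,-4,0,.011))
```

```text
18.95 [ 0.5328 -0.0533  0.0759] [ 1.7995e+02 -3.0000e-02  1.7603e+02] [-1.   0.1 -2. ] 29.999054968357086 0.0394 q [-19.  13.  25. 110.  -6.  58.  94.]
xyz [ 0.7 -1.3  5.9] rot [ 0.001 -0.001  0.   ] | n 0.1
```

>>> drive_tool --moves '[{"x": 1,"y": -1,"z": 1.5,"rx": 0,"ry": 0,"rz": 0,"fingers": 0.3},{"x": 1,"y": -1,"z": 2.5,"rx": 0,"ry": 0,"rz": 0,"fingers": 0.3},{"x": 1,"y": -1,"z": 3.5,"rx": 0,"ry": 0,"rz": 0,"fingers": 0.3},{"x": 1,"y": -1,"z": 4.5,"rx": 0,"ry": 0,"rz": 0,"fingers": 0.3},{"x": 1,"y": -1,"z": 5.5,"rx": 0,"ry": 0,"rz": 0,"fingers": 0.3},{"x": 1,"y": -1,"z": 5.5,"rx": 0,"ry": 0,"rz": 0,"fingers": 0.3}]'

```text
time_s: 19.7
tool_pos: [0.5324, -0.0525, 0.0714]
tool_rot: [179.8, 0.0, 176.1]
force: [-2.3, 3.8, 7.9]
grip_width: 0.0392
grasp_force: 30.0
```

>>> drive_tool --moves '[{"x": 0,"y": 1,"z": 0,"rx": 0,"ry": 0,"rz": 0,"fingers": 0.3},{"x": 0,"y": 2,"z": 0.5,"rx": 0,"ry": 0,"rz": 0,"fingers": 0.3},{"x": 0,"y": 2,"z": 0.5,"rx": 0,"ry": 0,"rz": 0,"fingers": 0.3}]'

```text
time_s: 20.08
tool_pos: [0.5326, -0.052, 0.0709]
tool_rot: [179.9, 0.0, 176.1]
force: [-1.1, 0.3, 6.9]
grip_width: 0.0394
grasp_force: 30.0
```

Seated: the load is purely vertical. Releasing gently.

>>> drive_tool --moves '[{"x": 0,"y": 0,"z": -0.5,"rx": 0,"ry": 0,"rz": 0,"fingers": 0.12},{"x": 0,"y": 0,"z": -0.5,"rx": 0,"ry": 0,"rz": 0,"fingers": 0.1},{"x": 0,"y": 0,"z": -0.5,"rx": 0,"ry": 0,"rz": 0,"fingers": 0.07},{"x": 0,"y": 0,"z": -0.5,"rx": 0,"ry": 0,"rz": 0,"fingers": 0.03},{"x": 0,"y": 0,"z": -0.5,"rx": 0,"ry": 0,"rz": 0,"fingers": -0.1},{"x": 0,"y": 0,"z": -0.5,"rx": 0,"ry": 0,"rz": 0,"fingers": -0.3},{"x": 0,"y": 0,"z": -0.5,"rx": 0,"ry": 0,"rz": 0,"fingers": -0.4},{"x": 0,"y": 0,"z": -10,"rx": 0,"ry": 0,"rz": 0,"fingers": -0.4},{"x": 0,"y": 0,"z": -35,"rx": 0,"ry": 0,"rz": 0,"fingers": -0.4},{"x": 0,"y": 0,"z": -80,"rx": 0,"ry": 0,"rz": 0,"fingers": -0.4},{"x": 0,"y": 0,"z": -130,"rx": 0,"ry": 0,"rz": 0,"fingers": -0.4},{"x": 0,"y": 0,"z": -180,"rx": 0,"ry": 0,"rz": 0,"fingers": -0.4},{"x": 0,"y": -60,"z": -200,"rx": 0,"ry": 0,"rz": 0,"fingers": -0.4},{"x": 0,"y": -120,"z": -200,"rx": 0,"ry": 0,"rz": 0,"fingers": -0.4},{"x": 0,"y": -180,"z": -200,"rx": 0,"ry": 0,"rz": 0,"fingers": -0.4},{"x": 0,"y": -240,"z": -200,"rx": 0,"ry": 0,"rz": 0,"fingers": -0.4},{"x": 0,"y": -240,"z": -200,"rx": 0,"ry": 0,"rz": 0,"fingers": -0.4},{"x": 0,"y": -240,"z": -200,"rx": 0,"ry": 0,"rz": 0,"fingers": -0.4}]' --force 4

```text
time_s: 22.32
tool_pos: [0.5152, -0.2913, 0.2694]
tool_rot: [179.9, -0.1, 176.0]
force: [-0.7, 0.8, 0.5]
grip_width: 0.061
grasp_force: 0.0
```

Run:
```python
from h import *
st()
T=cam("top");S=cam("side")
f=lambda c,r:cv2.resize(c["image"][r[1]:r[3],r[0]:r[2],::-1],(400,400),interpolation=cv2.INTER_CUBIC)
cv2.imwrite("pics/k.png",np.hstack([f(T,(180,150,300,250)),f(S,(180,165,290,255))]))
```

```text
22.325 [ 0.5152 -0.2913  0.2694] [ 1.7992e+02 -8.0000e-02  1.7601e+02] [-0.7  0.8  0.5] 0.0 0.061 q [ -5.  12.  37.  90.  -7.  81. 119.]
```

View pics/k.png

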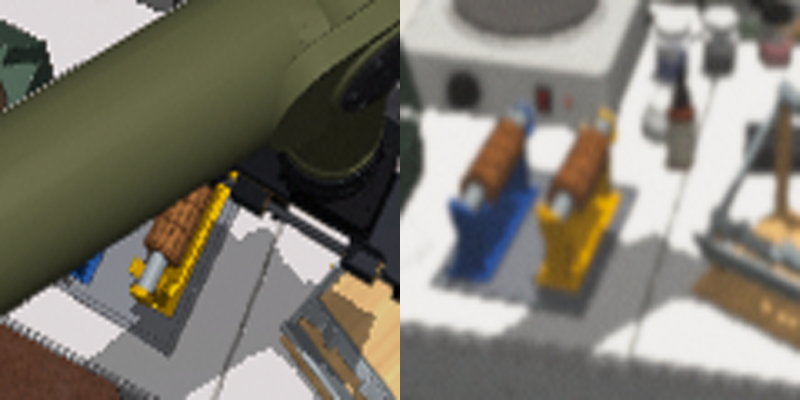

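The side view shows both rollers lying level between the brackets of their own cradles: blue barrel at (495,160), yellow at (580,160). One numeric check, then hand in.

```bash
python3 - <<'E'
from h import *
S=cam("side")
for m,ce,_ in comps(S,"brown",(195,175,250,225),30): print(m,ce,plane(S,[ce],.070).round(4))
E
python3 -c "
from cell import workorder; print(workorder.sign_off())"
```

```text
124 [206.65 199.76] [[ 0.5474 -0.0537  0.07  ]]
131 [230.27 201.77] [[ 0.5526 -0.1451  0.07  ]]
the job is handed in; nothing more can be done
None
```

Both rollers lie level and still in the cradles that match their caps, spindles in the notches and gripper clear, and the job is handed in at about 22 s; the first yellow grip also caught the stand's side rail at 25 N, so I re-gripped higher, and I saw nothing else disturbed.

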